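# Lay out the overhauled valve parts on their boards

## Task

Put each of the four overhauled valve parts on the plywood board whose black outline matches it: the brass cover on the round outline, the bearing over the post, the hexagonal plug and the oval flange on their outlines, centred, flat and turned to fit them. Set the parts down gently rather than dropping them, and leave the polish tin and the jar standing where they are.

Things in the scene. Friction and masses are not known exactly. Their poses are not given: they have to be found in the camera images.
- cap: Loose polished brass cover, round: a disc 64 mm in diameter and 14 mm thick with a central round boss 24 mm in diameter on top, 36 mm high overall; about 0.4 kg. Origin: centre of its underside, z up, lies flat at the start. Can be gripped by the boss.
- bearing: Loose bright steel ball bearing, a ring 58 mm outside diameter, 36 mm bore right through, 18 mm high, with dark balls showing on top; about 0.2 kg. Origin: on its axis at the underside, z up, lies flat at the start. Can be gripped across its outside.
- plug: Loose grey hexagonal plug, 46 mm across the flats (53 mm across the corners), 20 mm high at its flats with a low dome to 24 mm; about 0.3 kg. Origin: centre of its underside, z up, lies flat at the start; its x axis is square to one pair of flats (the others lie at 60 and 120 degrees from it).
- gland: Loose copper-coloured oval flange: a bar 96 mm long, 24 mm wide, 10 mm thick with round ends and a black bolt-hole mark at each end, and a central round hub 32 mm in diameter from the underside to 30 mm high; about 0.3 kg. Same either way round. Origin: centre of its underside, x along its length, z up, lies flat at the start. Grip it by the hub, closing along its y.
- cap_board: Fixed plywood board, 90 x 90 mm, 12 mm thick, with a plain black filled round outline 68 mm in diameter: for the brass cover. Origin: centre of its underside, below the centre of the outline; z up. 
- bearing_board: Fixed plywood board, 90 x 90 mm, 12 mm thick, with a black ring outline (62 mm outside, 32 mm inside) and a fixed upright aluminium post 14 mm in diameter in its middle, standing 22 mm above the board's top face: for the bearing, whose bore goes over the post. Origin: centre of its underside, below the centre of the outline; z up. 
- plug_board: Fixed plywood board, 90 x 90 mm, 12 mm thick, with a black filled hexagon outline 50 mm across the flats: for the hexagonal plug. Origin: centre of its underside, below the centre of the outline; z up. Its x axis is square to one pair of the outline's flats.
- gland_board: Fixed plywood board, 104 x 90 mm, 12 mm thick, with a black filled oval flange outline 100 mm long and 28 mm wide, 36 mm at the middle: for the oval flange. Origin: centre of its underside, below the centre of the outline; z up. Its x axis runs along the outline's length (and the board's 104 mm side).
- tin: Bystander, to be left alone: loose small polish tin with a blue label, 52 mm in diameter, 42 mm high. Origin: centre of its underside.
- jar: Bystander, to be left alone: loose small jar with a red cap, 50 mm in diameter, 60 mm high. Origin: centre of its underside.
Things that resemble listed ones, but are neither listed nor needed, are in the scene too. Leave any orange look-alike of the cap alone.

How it is judged:
At the end, for the whole second after the job is handed in: Each part lies flat on its own board (tilt under 0.12 rad, underside within 4 mm of the board top), centred within 12 mm, the bearing over the post, the plug within 0.26 rad of its hexagon (any of six ways round), the flange within 0.22 rad of its outline (either way); all released and at rest (horizontal distance between cap and cap_board below 0.012 m and z of cap in the frame of cap_board between 0.008 and 0.016 m and angle between each of cap, bearing, plug, gland's own z axis and vertical below 0.12 rad and linear speed of each of cap, bearing, plug, gland below 0.02 m/s and angular speed of each of cap, bearing, plug, gland below 0.2 rad/s and horizontal distance between bearing and bearing_board below 0.012 m and z of bearing in the frame of bearing_board between 0.008 and 0.016 m and horizontal distance between plug and plug_board below 0.012 m and z of plug in the frame of plug_board between 0.008 and 0.016 m and horizontal distance between gland and gland_board below 0.012 m and z of gland in the frame of gland_board between 0.008 and 0.016 m and (angle between the x axis of plug and the x axis of plug_board, either way round below 0.26 rad or angle between the x axis of plug and the x axis of plug_board, either way round between 0.787 and 1.307 rad) and angle between the x axis of gland and the x axis of gland_board, either way round below 0.22 rad); the robot touches nothing.
It fails at once if the polish tin is pushed more than 30 mm or knocked over (distance of tin from where it was at the start of the episode above 0.03 m or angle between tin's own z axis and vertical above 0.5 rad).
It fails at once if the jar is pushed more than 30 mm or knocked over (distance of jar from where it was at the start of the episode above 0.03 m or angle between jar's own z axis and vertical above 0.5 rad).
It fails at once if a part is dropped: it falls freely by more than about 30 mm ((contact force between cap and anything else below 0.01 N and linear speed of cap above 0.8 m/s) or (contact force between bearing and anything else below 0.01 N and linear speed of bearing above 0.8 m/s) or (contact force between plug and anything else below 0.01 N and linear speed of plug above 0.8 m/s) or (contact force between gland and anything else below 0.01 N and linear speed of gland above 0.8 m/s)).
It also fails if it takes over 90 s, if anything falls off the work surface, if the arm or the gripper's body presses on something with over 40 N, if the wrist force passes 120 N, or if a joint passes its speed limit or range.

## Robot

A 7-joint arm with a two-finger parallel gripper is mounted at the origin on the work surface. World frame = base frame: x ahead of the robot, y to its left, z up, the work surface at z = 0. Lengths are in m, angles in rad, forces in N, time in s.
With the tool pointing down it reaches from about 0.4 to 0.9 m from the base axis. Payload 5.6 kg.
Tool frame: the origin (TCP) lies at the very end of the fingers, on their centre line; the grasp point (between the pads) lies 19 mm behind it (grasp_offset is the distance from the TCP to the grasp point, in m); z points along the fingers, y is the direction in which the jaws open and shut (so a half turn about z gives the same grasp; the last joint's range is limited). The gripper opens to 92 mm and grips with 3 to 60 N. Pads are 20 mm wide; open, the fingers measure 128 mm over their backs; the gripper's body (75 mm by 189 mm) begins 69 mm behind the grasp point.
Start: joints at [1.287, 0.468, -0.012, 1.603, 0.006, 1.071, -0.056], TCP at [0.155, -0.631, 0.178] pointing down, gripper open.
Joint ranges: [-2.53, 2.53], [-0.31, 2.02], [-1.57, 1.55], [0.28, 2.44], [-1.29, 4.43], [0.15, 1.84], [-2.92, 2.92]. Speed limits (rad/s): [2.57, 2.57, 3.14, 3.14, 3.14, 3.14, 3.14].

## Interface

Orientations are given as a rotation vector (axis times angle).
In Python, from rig import sense, read_camera, camera_params, sign_off, boxes_of, masks_of, spot_point, grasp_offset gives the robot as it stands.
- The arm moves only by the tool carry_out, never from a script. Its argument "moves" is text: rows parted by semicolons, each of 6 numbers parted by spaces: the shift along the tool's x, y, z in m, then the turn, a rotation vector about the tool's x, y, z in rad. A call has 1 to 12 rows; each row is the pose to reach, as a shift and turn from the pose measured when the call began, along the tool's axes at that moment; what a row does not reach only later rows make up. A row lasts 1/8 s, in which the tool goes at most 62.5 mm and 10.7 degrees, less where a joint would pass 70% of its speed; a pose out of reach is approached as far as the arm can. A call with a gripper value outside its range is refused whole. "fingers" is the opening, from 0 (shut) to 1 (fully open), set as the call begins (left out, the last holds). The fingers move at their own pace and stop on an object; "squeeze" is the grip in N (left out, the last holds). Time passes only in rows, so rows that repeat a pose let the fingers close. It gives the time, the measured TCP pose, the force and the opening at its end, in the units of the state.
- sense(): the state, without advancing time (a new reading comes with each control period).
- read_camera(name): name is "scene" or "top" or "wrist"; returns the picture (480x640x3 uint8, blue, green, red); there is no depth.
- camera_params(name): a dict with "vertical_fov" (degrees; the focal length in pixels is half the picture's height over the tangent of half this angle, whatever the lens; pixels are square), "cx", "cy" (the principal point, pixels), "camera_from_world" (4x4, takes a point from world to camera coordinates). Camera axes: x right, y up, looking along -z (the intrinsics and any distortion apply to the point x, -y, -z); pixel columns grow to the right and rows downward; lengths in m; the calibration is good to about 2 mm. A picture is of the moment at which its call begins: read the wrist's pose just before it. camera_params takes no time and is no camera call; for the wrist camera it gives the pose at the moment of the call.
- sign_off(): hands the job in, once; it reports no verdict.
Trained networks look in the newest picture that a camera, given by its name, has taken for a name from the list of things; names that differ only in an ending like _2 or _b are one class to them, and where a whole thing is asked for, a point or a joint stands for the part that bears it (a point fixed in the world has none). Each returns a list of dicts, best first, with "score" (0 to 1); they miss things now and then, are a little off and sometimes report something else, mostly with a low value. They report only what shows in the picture. A call takes as long as a camera call. They do not tell look-alikes from the thing itself.
- boxes_of(camera, thing): "point" ([x, y, z] in m, in world coordinates, good to about 4 mm: the middle of the surface that is visible of it).
- masks_of(camera, thing): "mask" (480x640 bool, what is visible of it).
- spot_point(camera, thing): "point" ([x, y, z] in m, in world coordinates, good to about 4 mm: a listed point, or the origin of a listed thing).
The state is a dict: "time": time; "q": joint angles; "qvel": joint speeds; "effort": joint torques, N m; "position": TCP position; "ee_rot": TCP orientation; "ft_force": force on the tool from outside, world axes, zero at the start; "ft_torque": the same for the moment, N m; "opening": finger opening in m.
Only numpy, scipy, OpenCV 4.12 (cv2) and the standard library are available. Lean on these libraries where they do the work, as an engineer would, in place of code of your own. Each camera call takes 0.05 s, during which the arm holds its last target. There are 200 camera calls.

## Working session

There is one attempt and no reset: what is moved stays moved. The work goes in short steps, Python scripts to look and compute and a tool call to move; the robot and the scene stay as the last step left them, time stands still between calls to the robot, and variables do not carry over. Pictures are saved under pics/ and viewed, about 12 in all and at most 16, crops included, and the job is handed in when it is done.

Besides the shell and the picture viewer there is one more tool, called after "Request:" as a command line: name --argument value ..., lists and objects as JSON in quotes. carry_out: Moves the arm, as the interface text tells. Its arguments: {"type":"object","properties":{"moves":{"type":"string"},"fingers":{"type":"number"},"squeeze":{"type":"number"}},"required":["moves"]}

```bash
ls; mkdir -p pics
cat > h.py <<'E'
import numpy as np, cv2
from rig import *
from scipy.spatial.transform import Rotation as R
E
python3 - <<'E'
from h import *
for c in ("top","scene"):
    cv2.imwrite(f"pics/{c}0.png",read_camera(c))
    p=camera_params(c);print(c,{k:(np.round(v,3).tolist() if k=="camera_from_world" else v) for k,v in p.items()})
s=sense();print(s["time"],s["position"],s["ee_rot"],s["opening"],grasp_offset)
for t in "cap bearing plug gland cap_board bearing_board plug_board gland_board tin jar".split():
    print(t,[(np.round(d["point"],3).tolist(),round(d["score"],2)) for d in spot_point("top",t)][:4])
E
```

```text
pics
top {'vertical_fov': 48.727411733355176, 'cx': 322.42932940778763, 'cy': 239.79196432050645, 'camera_from_world': [[-0.003, -1.0, -0.0, -0.047], [0.982, -0.003, 0.189, -0.464], [-0.189, 0.0, 0.982, -1.355], [0.0, 0.0, 0.0, 1.0]]}
scene {'vertical_fov': 46.86453148196052, 'cx': 320.4696886028716, 'cy': 237.06730861799298, 'camera_from_world': [[0.015, 1.0, 0.001, 0.045], [-0.853, 0.012, 0.521, 0.378], [0.521, -0.008, 0.853, -1.461], [0.0, 0.0, 0.0, 1.0]]}
0.1 [ 0.15478583 -0.63071424  0.17704067] [-3.11732010e+00 -3.77108927e-01  5.14000650e-04] 0.09228331047691847 0.0187
cap [([0.417, -0.34, -0.004], 0.94), ([0.285, -0.462, 0.0], 0.74), ([0.288, -0.335, 0.003], 0.7), ([0.311, -0.233, -0.002], 0.6)]
bearing [([0.46, -0.158, 0.002], 0.65), ([0.417, -0.337, -0.001], 0.55)]
plug [([0.457, -0.008, -0.002], 0.75)]
gland [([0.391, 0.354, -0.002], 0.87)]
cap_board [([0.619, 0.018, 0.004], 0.83)]
bearing_board [([0.618, -0.162, 0.0], 0.78)]
plug_board [([0.619, 0.181, -0.002], 0.56)]
gland_board [([0.454, 0.16, -0.004], 0.9), ([0.622, 0.019, 0.001], 0.52)]
tin [([0.556, 0.347, 0.003], 0.73)]
jar [([0.571, -0.334, -0.001], 0.64)]
```

View pics/top0.png

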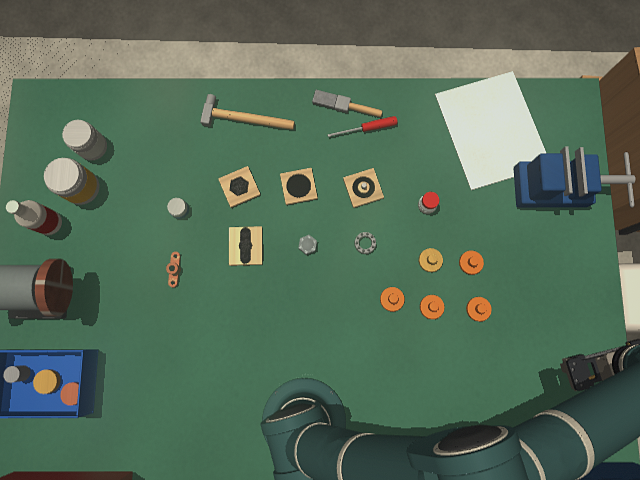

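View pics/scene0.png

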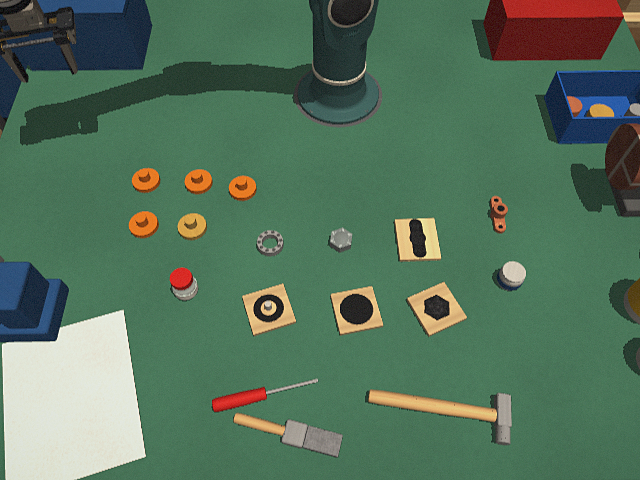

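The top view shows the brass cover at (431,260) among five orange look-alikes, the bearing at (366,243), plug at (308,244) and gland at (174,269). The boards are at (299,186) round, (364,188) post, (239,187) hex and (246,246) oval, with the tin at (178,207) and the jar at (430,203). The networks agree, so next I'll move over the cap for a wrist look.

```bash
cat >> h.py <<'E'
def pose():
    s=sense(); return s, np.array(s["position"]), R.from_rotvec(s["ee_rot"])
def yaw():
    _,_,r=pose(); x=r.as_matrix()[:,0]; return np.arctan2(x[1],x[0])
def go(x,y,z,yw=None):
    """print shift/turn to put the TCP at xyz, tool down, tool-x at world yaw yw (mod pi, nearest)"""
    s,p,r=pose(); y0=yaw()
    if yw is None: yw=y0
    yw=y0+(yw-y0+np.pi/2)%np.pi-np.pi/2
    T=R.from_matrix(np.array([[np.cos(yw),np.sin(yw),0],[np.sin(yw),-np.cos(yw),0],[0,0,-1]]))
    print("t%.2f"%s["time"],"yaw",round(y0,3),"->",round(yw,3),"MOVE",np.round(r.inv().apply(np.array([x,y,z])-p),4),np.round((r.inv()*T).as_rotvec(),3),"q7",round(s["q"][6],2))
def cam(c):
    q=camera_params(c); f=240/np.tan(np.radians(q["vertical_fov"]/2)); return q,f,np.array(q["camera_from_world"])
def world(c,uv,z,cp=None):
    q,f,M=cp or cam(c); uv=np.atleast_2d(uv).astype(float)
    d=np.c_[(uv[:,0]-q["cx"])/f,-(uv[:,1]-q["cy"])/f,-np.ones(len(uv))]@M[:3,:3]
    o=-M[:3,:3].T@M[:3,3]; return o+d*((z-o[2])/d[:,2])[:,None]
def pix(c,P,cp=None):
    q,f,M=cp or cam(c); a=np.atleast_2d(P)@M[:3,:3].T+M[:3,3]
    return np.c_[q["cx"]+f*a[:,0]/-a[:,2],q["cy"]-f*a[:,1]/-a[:,2]]
def rect(img,c,x,y,z,half=.07,s=.0005,cp=None):
    """plan view of the plane z: col along +x, row along +y, s m/px"""
    w=np.array([[x-half,y-half,z],[x+half,y-half,z],[x+half,y+half,z],[x-half,y+half,z]]);n=2*half/s
    H=cv2.getPerspectiveTransform(pix(c,w,cp).astype(np.float32),np.float32([[0,0],[n,0],[n,n],[0,n]]))
    return cv2.warpPerspective(img,H,(int(n),int(n)))
E
python3 - <<'E'
from h import *
img=read_camera("top")
for n,z in (("gland",.02),("gland_board",.012),("plug_board",.012),("plug",.02)):
    m=masks_of("top",n)[0]["mask"]; v,u=np.nonzero(m); w=world("top",np.c_[u,v],z)[:,:2]
    r=cv2.minAreaRect(np.float32(w*1000)); C=np.cov((w-w.mean(0)).T); a=.5*np.arctan2(2*C[0,1],C[0,0]-C[1,1])
    print(n,len(u),w.mean(0).round(4),"pca",round(a,3),np.round(r[0],1),np.round(r[1],1),round(np.radians(r[2]),3))
row=np.hstack([rect(img,"top",*P) for P in ((.617,.018,.012),(.618,-.162,.012),(.619,.181,.012),(.454,.16,.012),(.391,.354,.01))])
cv2.imwrite("pics/rect.png",cv2.resize(np.vstack([row[:,:840],np.hstack([row[:,840:],np.zeros((280,280,3),np.uint8)])[:,:840]]),(800,533)))
go(.417,-.34,.16)
E
```

```text
gland 321 [0.391  0.3477] pca -0.072 [392.3 349.7] [33.  88.6] 1.543
gland_board 1300 [0.4558 0.1594] pca 0.027 [456.3 159.9] [104.8  89.5] 0.019
plug_board 1037 [0.6209 0.1813] pca 0.597 [620.7 181.3] [92.6 89.6] 0.421
plug 272 [ 0.4569 -0.0077] pca 0.077 [456.   -7.8] [45.6 51.8] 1.571
t0.85 yaw 0.241 -> 0.241 MOVE [ 0.3239 -0.2204  0.0179] [0. 0. 0.] q7 -0.06
```

View pics/rect.png

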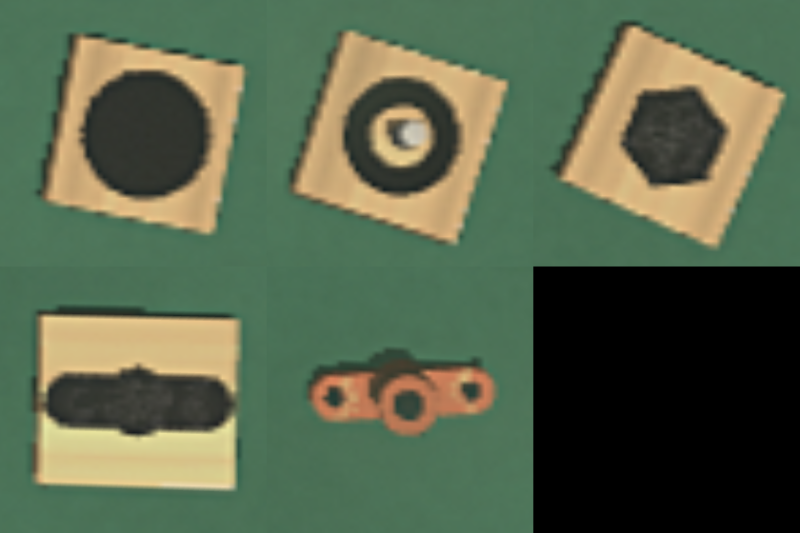

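The plan views resolve all the outlines cleanly. In the last crop the flange's bolt holes are at (335,397) and (470,388), so its angle is about -0.07. I'll measure the outlines numerically while the arm moves towards the cap.

```bash
cat >> h.py <<'E'
def hexang(m):
    """angle of a flat normal (mod 60 deg) of a hexagonal mask, by its boundary's 6th harmonic"""
    c=max(cv2.findContours(m.astype(np.uint8),cv2.RETR_EXTERNAL,cv2.CHAIN_APPROX_NONE)[0],key=cv2.contourArea); M=cv2.moments(c)
    cx,cy=M["m10"]/M["m00"],M["m01"]/M["m00"]; v,u=np.nonzero(m); z=(u-cx)+1j*(v-cy); h=np.sum(z**6)
    return cx,cy,((np.angle(h)+np.pi)/6+np.pi/6)%(np.pi/3)-np.pi/6
E
python3 - <<'E'
from h import *
img=read_camera("top")
for n,P in dict(cap_b=(.617,.018,.012),bear_b=(.618,-.162,.012),plug_b=(.619,.181,.012),gland_b=(.454,.16,.012)).items():
    r=cv2.GaussianBlur(rect(img,"top",*P),(5,5),0); k=(r.max(2)<75).astype(np.uint8)
    nb,L,S,C=cv2.connectedComponentsWithStats(k); i=min((j for j in range(1,nb) if S[j,4]>1500),key=lambda j:np.hypot(*(C[j]-140)))
    m=L==i; ct=max(cv2.findContours(m.astype(np.uint8),0,1)[0],key=cv2.contourArea); rr=cv2.minAreaRect(ct)
    print(n,"centre",np.round([P[0]-.07+rr[0][0]*.0005,P[1]-.07+rr[0][1]*.0005],4),np.array(rr[1])*.5,rr[2],"hex",hexang(m)[2])
E
```

```text
cap_b centre [0.623  0.0183] [64.5 65. ] 90.0 hex 0.20084248776960534
bear_b centre [ 0.6183 -0.16  ] [58.33631134 58.33630371] 45.0 hex -0.519589074320081
plug_b centre [0.6222 0.1827] [47.51585007 52.88563919] 21.161256790161133 hex 0.41026436127339616
gland_b centre [0.4572 0.1608] [33.5 97.5] 90.0 hex -0.4981314774706095
```

Request:
carry_out --moves "0.054 -0.037 0.003 0 0 0;0.108 -0.073 0.006 0 0 0;0.162 -0.11 0.009 0 0 0;0.216 -0.147 0.012 0 0 0;0.27 -0.184 0.015 0 0 0;0.324 -0.22 0.018 0 0 0;0.324 -0.22 0.018 0 0 0;0.324 -0.22 0.018 0 0 0" --fingers 0.6 --squeeze 25

```text
time: 1.9
position: [0.4177, -0.3399, 0.1599]
ee_rot: [3.118, 0.381, -0.0]
ft_force: [0.6, -0.1, 0.4]
opening: 0.0548
```

Run:
```python
from h import *
cp=cam("wrist"); im=read_camera("wrist"); cv2.imwrite("pics/w1.png",im)
print(cp[0]["cx"],cp[0]["cy"],cp[1],(-cp[2][:3,:3].T@cp[2][:3,3]).round(3),cp[2][:3,:3].round(2).tolist())
print([k for k in cp[0]], pix("wrist",[[.417,-.34,.036]],cp))
print([(np.round(d["point"],4).tolist(),round(d["score"],2)) for d in spot_point("wrist","cap")][:3])
```

```text
314.9669049582577 236.95927138298578 423.56415444200786 [ 0.493 -0.321  0.366] [[0.24, -0.97, 0.0], [0.93, 0.23, -0.28], [0.27, 0.07, 0.96]]
['vertical_fov', 'cx', 'cy', 'camera_from_world'] [[315.55733475 217.38506945]]
[([0.2859, -0.3301, 0.0011], 0.96), ([0.4141, -0.3336, 0.0011], 0.85), ([0.2815, -0.4634, 0.0024], 0.81)]
```

View pics/w1.png

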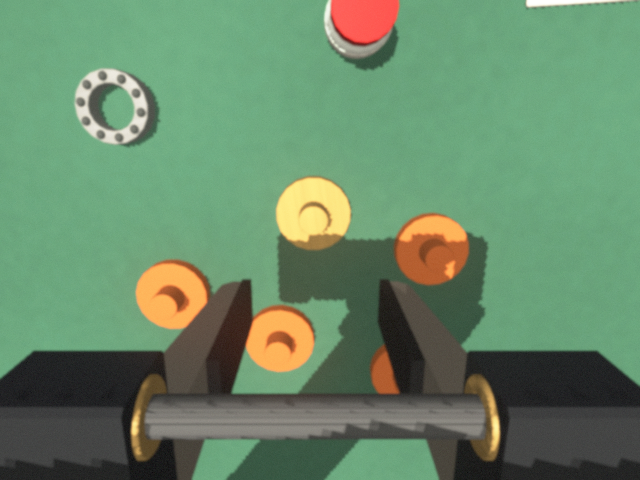

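The brass cap's boss sits at (314,217), against a prediction of (315.6,217.4), so the position is confirmed. I'll go down and grip.

Request:
carry_out --moves "0 0 0.05 0 0 0;0 0 0.1 0 0 0;0 0 0.125 0 0 0;0 0 0.142 0 0 0;0 0 0.142 0 0 0"

```text
time: 2.62
position: [0.4145, -0.3431, 0.0171]
ee_rot: [-3.12, -0.37, 0.004]
ft_force: [-0.4, 0.7, -0.2]
opening: 0.0552
```

Request:
carry_out --moves "0 0 0 0 0 0;0 0 0 0 0 0;0 0 0 0 0 0;0 0 0 0 0 0" --fingers 0 --squeeze 25

```text
time: 3.12
position: [0.4147, -0.3432, 0.0176]
ee_rot: [3.119, 0.37, -0.003]
ft_force: [0.1, 0.3, -0.5]
opening: 0.0169
```

Request:
carry_out --moves "0 0 -0.03 0 0 0;0 0 -0.07 0 0 0;0 0 -0.1 0 0 0;0 0 -0.1 0 0 0"

```text
time: 3.62
position: [0.4165, -0.3442, 0.1201]
ee_rot: [3.115, 0.37, 0.003]
ft_force: [-0.1, -0.1, 0.2]
opening: 0.0004
```

Run:
```python
from h import *
go(.621,.018,.118); print(sense()["opening"])
```

```text
t3.62 yaw 0.236 -> 0.236 MOVE [ 0.2836 -0.3042  0.0011] [ 0.004 -0.001 -0.   ] q7 -0.78
0.0004310869861102249
```

The fingers closed on nothing, so I need another look.

Run:
```python
from h import *
cp=cam("wrist"); im=read_camera("wrist"); cv2.imwrite("pics/w2.png",im)
p=sense()["position"];print(p,pix("wrist",[p,[p[0],p[1],.036],[.417,-.34,.036]],cp))
print([(np.round(d["point"],4).tolist(),round(d["score"],2)) for d in spot_point("wrist","cap")][:4])
```

```text
[ 0.41534855 -0.34346844  0.11842799] [[314.25935672 271.93072956]
 [313.87714057 230.86965834]
 [309.65319613 227.57948705]]
[([0.3138, -0.2291, -0.0034], 0.94), ([0.4157, -0.3371, 0.0002], 0.79), ([0.4041, -0.4485, 0.0025], 0.74)]
```

View pics/w2.png

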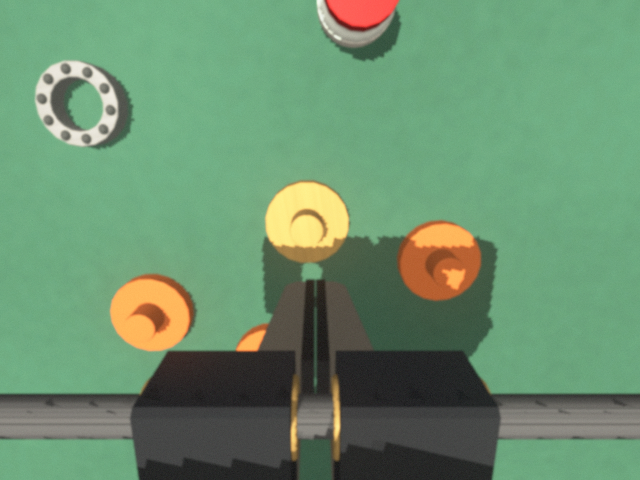

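The cap has not moved: its boss is at (308,228), as predicted. The fingertips end near row 282, while the reported TCP projects to row 272, so the tips may be off from the reported TCP. I'll check that with the fixed cameras.

Run:
```python
from h import *
p=np.array(sense()["position"]); ims=[]
for c in("scene","top"):
    im=read_camera(c); u=pix(c,[p,p+[0,0,.05],[.417,-.34,.036],[p[0],p[1],0]]); print(c,u.round(1).tolist())
    o=u[0].astype(int)-[65,75]; o=np.clip(o,0,[510,330]); cr=cv2.resize(im[o[1]:o[1]+150,o[0]:o[0]+130],None,fx=3,fy=3,interpolation=cv2.INTER_CUBIC)
    for (a,k) in zip((u-o)*3,((0,0,255),(255,0,0),(255,255,0),(255,255,255))): cv2.drawMarker(cr,tuple(int(t) for t in a),k,0,14,2)
    ims.append(cr)
cv2.imwrite("pics/chk.png",np.hstack(ims))
c=cam("wrist"); T=R.from_rotvec(sense()["ee_rot"]).as_matrix()
for d in((0,0,0),(.01,0,0),(.01,0,-.04),(-.01,0,0)): print(d,pix("wrist",p+T@np.array(d),c).round(1))
```

```text
scene [[178.9, 197.8], [173.4, 183.2], [188.2, 220.4], [190.3, 228.3]]
top [[441.1, 253.4], [445.7, 250.0], [433.2, 257.6], [431.6, 260.5]]
(0, 0, 0) [[317.2 271.4]]
(0.01, 0, 0) [[317.2 252.9]]
(0.01, 0, -0.04) [[317.7 282.7]]
(-0.01, 0, 0) [[317.2 289.4]]
```

View pics/chk.png

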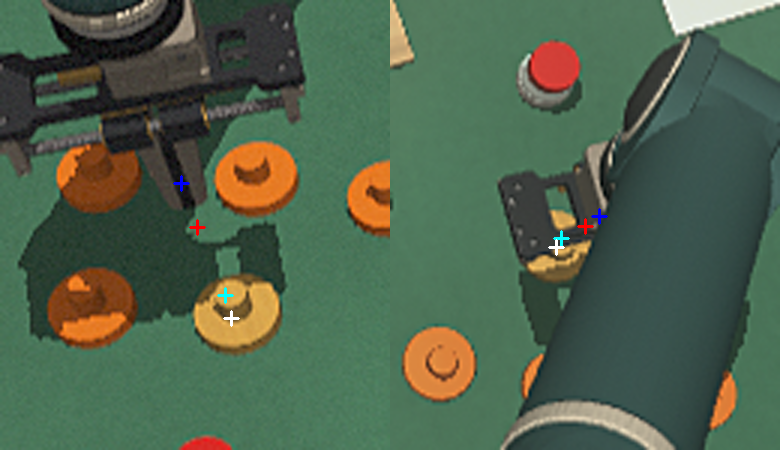

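In the scene view the tip ends at about (187,207) in the crop. That is roughly 35 mm above the reported TCP (red cross), and the wrist view gives about the same, from both tip row and tip separation. So the real tips are about 36 mm higher than reported. I'll lower the tool step by step and use force to find the offset.

Run:
```python
from h import *
go(.417,-.34,-.005,.236)
```

```text
t3.83 yaw 0.236 -> 0.236 MOVE [ 0.0038 -0.0016  0.1214] [-0.001  0.003  0.   ] q7 -0.78
```

Request:
carry_out --moves "0.003 -0.002 0 0 0 0;0.003 -0.002 0 0 0 0;0.003 -0.002 0 0 0 0;0.004 -0.002 0 0 0 0;0.004 -0.002 0.03 0 0.003 0;0.004 -0.002 0.06 0 0.003 0;0.004 -0.002 0.09 0 0.003 0;0.004 -0.002 0.11 0 0.003 0;0.004 -0.002 0.12 0 0.003 0;0.004 -0.002 0.12 0 0.003 0" --fingers 0.6

```text
time: 5.08
position: [0.4169, -0.3394, -0.0039]
ee_rot: [-3.118, -0.37, 0.002]
ft_force: [-0.3, 0.4, -0.3]
opening: 0.055
```

Run:
```python
from h import *
go(.417,-.34,-.02,.236)
p=np.array(sense()["position"]); im=read_camera("scene"); ims=[]
o=np.array([115,135]); ims=cv2.resize(im[o[1]:o[1]+120,o[0]:o[0]+130],None,fx=5,fy=5,interpolation=cv2.INTER_CUBIC)
cv2.imwrite("pics/chk2.png",ims); print(sense()["ft_force"])
```

```text
t5.08 yaw 0.236 -> 0.236 MOVE [-0.0001  0.0007  0.0161] [-0.002  0.001  0.   ] q7 -0.82
[ 0.03165028 -0.5217313  -0.71828743]
```

View pics/chk2.png

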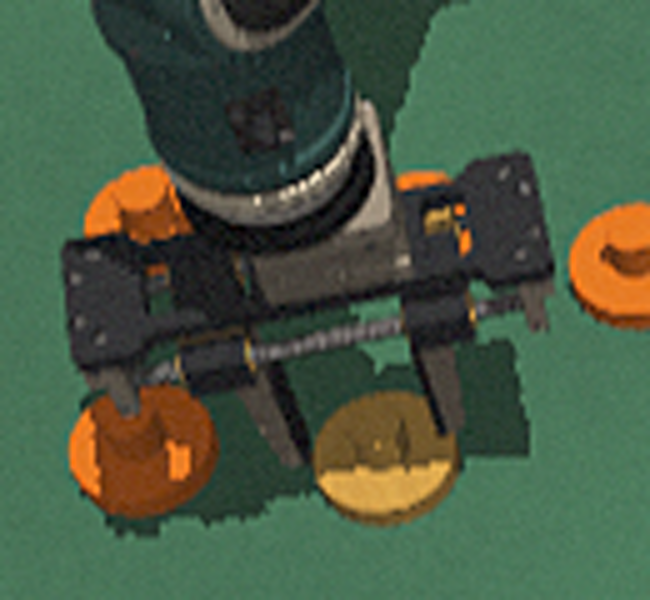

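With z reported at -0.004, nothing touches and the tips straddle the boss near its top (crop mid-tip (370,440)), so the offset of about 37 mm is confirmed. I'll go lower in small steps.

Request:
carry_out --moves "0 0.0005 0.005 0 0 0;0 0.0005 0.009 0 0 0;0 0.0005 0.012 0 0 0;0 0.0005 0.012 0 0 0"

```text
time: 5.62
position: [0.4174, -0.3401, -0.0155]
ee_rot: [-3.118, -0.37, 0.001]
ft_force: [-0.5, -1.3, -0.5]
opening: 0.0551
```

Request:
carry_out --moves "0 0 0.002 0 0 0;0 0 0.002 0 0 0"

```text
time: 5.88
position: [0.4173, -0.34, -0.0176]
ee_rot: [-3.118, -0.37, 0.001]
ft_force: [-0.8, -0.0, -0.8]
opening: 0.0551
```

Request:
carry_out --moves "0 0 0.002 0 0 0;0 0 0.002 0 0 0"

```text
time: 6.12
position: [0.4171, -0.3399, -0.0198]
ee_rot: [-3.118, -0.37, 0.001]
ft_force: [0.5, 0.9, 0.1]
opening: 0.0556
```

Next I'll close and lift a little.

Request:
carry_out --moves "0 0 0 0 0 0;0 0 0 0 0 0;0 0 0 0 0 0;0 0 0 0 0 0;0 0 0 0 0 0" --fingers 0 --squeeze 25

```text
time: 6.75
position: [0.4169, -0.3393, -0.0198]
ee_rot: [-3.117, -0.371, 0.002]
ft_force: [0.2, 2.3, 2.8]
opening: 0.0233
```

Request:
carry_out --moves "0 0 -0.01 0 0 0;0 0 -0.03 0 0 0;0 0 -0.06 0 0 0;0 0 -0.09 0 0 0;0 0 -0.09 0 0 0"

```text
time: 7.38
position: [0.4185, -0.341, 0.0724]
ee_rot: [3.118, 0.37, 0.004]
ft_force: [0.6, -0.0, -4.1]
opening: 0.0234
```

Run:
```python
from h import *
go(.621,.018,.07); print(sense()["opening"])
c=cam("wrist");im=read_camera("wrist"); cv2.imwrite("pics/w3.png",im)
```

```text
t7.38 yaw 0.236 -> 0.236 MOVE [ 0.2809 -0.3017  0.0025] [ 0.002 -0.002 -0.   ] q7 -0.8
0.023425261271053335
```

View pics/w3.png

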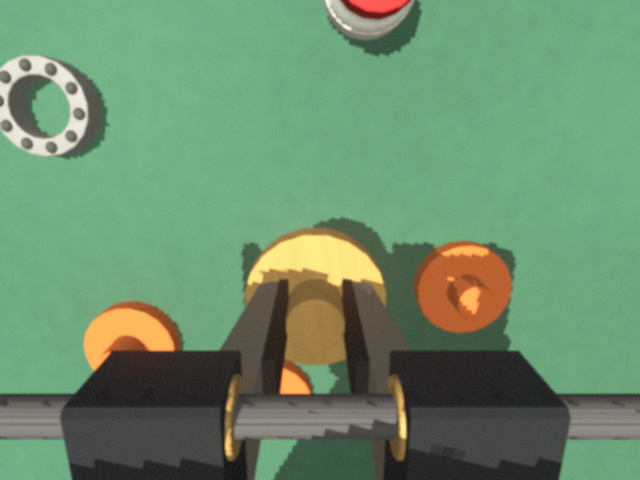

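The cap is held: opening 23 mm, about 4 N of weight, and the disc is visible level between the fingers. Now to its board.

Request:
carry_out --moves "0.028 -0.03 0 0 0 0;0.07 -0.075 0 0 0 0;0.112 -0.12 0 0 0 0;0.154 -0.165 0 0 0 0;0.196 -0.21 0.001 0 0 0;0.238 -0.255 0.002 0 0 0;0.265 -0.285 0.002 0 0 0;0.281 -0.302 0.002 0 0 0;0.281 -0.302 0.002 0 0 0;0.281 -0.302 0.002 0 0 0"

```text
time: 8.68
position: [0.6187, 0.0166, 0.0682]
ee_rot: [3.12, 0.366, -0.004]
ft_force: [-1.2, -0.6, -3.9]
opening: 0.0231
```

Run:
```python
from h import *
go(.621,.018,.0); s,p,r=pose(); c=cam("wrist"); im=read_camera("wrist")
M=c[2];print("cam in tool",r.inv().apply(-M[:3,:3].T@M[:3,3]-p).round(4), p)
# rectified board plane, and disc-top plane
z=.092-.0724+p[2]+.014
a=rect(im,"wrist",.621,.018,.012,.075,.0005,c); b=rect(im,"wrist",.621,.018,z,.075,.0005,c)
k=np.hstack([a,b]); 
for i in(0,1): cv2.drawMarker(k,(150+300*i,150),(0,0,255),0,20,1)
cv2.circle(k,(450,150),64,(255,0,0),1);cv2.circle(k,(150,150),68,(255,0,0),1)
cv2.imwrite("pics/w4.png",k)
```

```text
t8.68 yaw 0.234 -> 0.234 MOVE [ 0.0027 -0.0008  0.0682] [0.    0.002 0.   ] q7 -1.54
cam in tool [ 0.0775 -0.0006 -0.2059] [0.61867542 0.01664209 0.06818694]
```

View pics/w4.png

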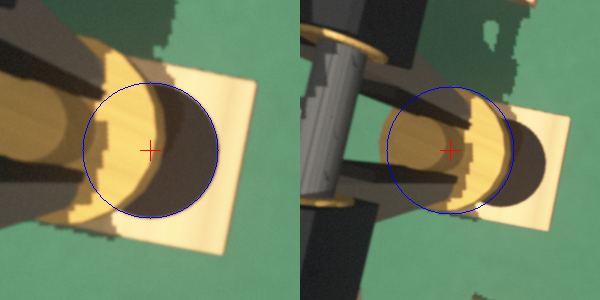

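The board outline and the held disc line up, with the disc about 2 mm back in x, as expected from the remaining move. I'll lower it.

Request:
carry_out --moves "0.003 -0.001 0.02 0 0 0;0.003 -0.001 0.045 0 0 0;0.003 -0.001 0.062 0 0 0;0.003 -0.001 0.07 0 0 0;0.003 -0.001 0.073 0 0 0;0.003 -0.001 0.0755 0 0 0;0.003 -0.001 0.0755 0 0 0"

```text
time: 9.6
position: [0.6218, 0.0181, -0.0066]
ee_rot: [3.12, 0.366, -0.002]
ft_force: [0.1, -0.2, -4.0]
opening: 0.0231
```

Request:
carry_out --moves "0 0 0.001 0 0 0;0 0 0.0015 0 0 0;0 0 0.0015 0 0 0"

```text
time: 9.98
position: [0.6221, 0.0181, -0.0076]
ee_rot: [3.12, 0.366, -0.001]
ft_force: [-0.1, 0.3, -1.9]
opening: 0.023
```

The board is carrying the cap, so I'll release, rise and head for the bearing.

Request:
carry_out --moves "0 0 0.0005 0 0 0;0 0 0.0005 0 0 0;0 0 0.0005 0 0 0;0 0 0 0 0 0;0 0 -0.03 0 0 0;0 0 -0.07 0 0 0;0 0 -0.1 0 0 0;0 0 -0.1 0 0 0" --fingers 0.55

```text
time: 10.98
position: [0.6242, 0.0183, 0.0951]
ee_rot: [3.119, 0.365, 0.008]
ft_force: [-0.4, 0.5, -0.0]
opening: 0.0503
```

Run:
```python
from h import *
go(.46,-.158,.08); s,p,r=pose(); c=cam("wrist"); im=read_camera("wrist")
print([(np.round(d["point"],4).tolist(),round(d["score"],2)) for d in spot_point("wrist","bearing")][:2],s["opening"])
print("plug_board",[(np.round(d["point"],4).tolist(),round(d["score"],2)) for d in spot_point("wrist","cap")][:3])
```

```text
t10.97 yaw 0.233 -> 0.233 MOVE [-0.2006  0.1336  0.0143] [ 0.002 -0.005 -0.   ] q7 -1.54
[] 0.050304126130704924
plug_board [([0.6177, 0.0232, 0.0107], 0.63)]
```

Request:
carry_out --moves "-0.03 0.02 0 0 0 0;-0.08 0.053 0 0 0 0;-0.13 0.087 0 0 0 0;-0.17 0.114 0 0 0 0;-0.201 0.134 0 0 0 0;-0.201 0.134 0 0 0 0;-0.201 0.134 0 0 0 0" --fingers 0.88

```text
time: 12.0
position: [0.4569, -0.1581, 0.0911]
ee_rot: [-3.12, -0.366, 0.004]
ft_force: [0.1, -0.6, 0.1]
opening: 0.0807
```

Run:
```python
from h import *
s,p,r=pose(); c=cam("wrist"); im=read_camera("wrist")
d=masks_of("wrist","bearing")[0]; v,u=np.nonzero(d["mask"])
ct=max(cv2.findContours(d["mask"].astype(np.uint8),0,1)[0],key=cv2.contourArea)[:,0]
(w,rad)=cv2.minEnclosingCircle(np.float32(world("wrist",ct,.018,c)[:,:2]*1000)); print(d["score"],np.round(w,1),rad)
print([(np.round(d["point"],4).tolist(),round(d["score"],2)) for d in spot_point("wrist","bearing")][:2])
go(w[0]/1000,w[1]/1000,-.025)
print("opening",s["opening"],"bearing_board",[(np.round(d["point"],4).tolist(),round(d["score"],2)) for d in spot_point("wrist","bearing_board")][:2])
```

```text
0.9 [ 462.8 -161.1] 29.93887710571289
[]
t12.15 yaw 0.235 -> 0.235 MOVE [0.0047 0.0047 0.1163] [-0.     0.002 -0.   ] q7 -1.16
opening 0.08070588173474876 bearing_board []
```

Request:
carry_out --moves "0.0035 0.0035 0.02 0 0.002 0;0.0035 0.0035 0.05 0 0.002 0;0.0035 0.0035 0.08 0 0.002 0;0.0035 0.0035 0.105 0 0.002 0;0.0035 0.0035 0.114 0 0.002 0;0.0035 0.0035 0.116 0 0.002 0;0.0035 0.0035 0.117 0 0.002 0"

```text
time: 13.08
position: [0.4621, -0.1603, -0.0249]
ee_rot: [3.12, 0.369, 0.002]
ft_force: [0.6, 0.1, -0.4]
opening: 0.0811
```

Request:
carry_out --moves "0 0 0.002 0 0 0;0 0 0.004 0 0 0;0 0 0.004 0 0 0"

```text
time: 13.45
position: [0.4621, -0.1604, -0.0288]
ee_rot: [3.119, 0.369, 0.002]
ft_force: [-0.5, 0.1, 0.7]
opening: 0.0809
```

Request:
carry_out --moves "0 0 0.001 0 0 0;0 0 0.002 0 0 0;0 0 0.002 0 0 0"

```text
time: 13.82
position: [0.462, -0.1604, -0.0309]
ee_rot: [3.12, 0.369, 0.002]
ft_force: [-0.5, -0.4, 0.7]
opening: 0.0812
```

Request:
carry_out --moves "0 0 0 0 0 0;0 0 0 0 0 0;0 0 0 0 0 0;0 0 0 0 0 0;0 0 0 0 0 0" --fingers 0

```text
time: 14.45
position: [0.4621, -0.1605, -0.0309]
ee_rot: [3.119, 0.369, 0.002]
ft_force: [0.4, -0.8, 0.3]
opening: 0.0573
```

Request:
carry_out --moves "0 0 -0.01 0 0 0;0 0 -0.03 0 0 0;0 0 -0.06 0 0 0;0 0 -0.08 0 0 0;0 0 -0.08 0 0 0"

```text
time: 15.08
position: [0.4631, -0.1607, 0.0507]
ee_rot: [3.118, 0.369, 0.006]
ft_force: [0.4, -0.2, -1.9]
opening: 0.0571
```

Run:
```python
from h import *
go(.6185,-.161,.045)
```

```text
t15.07 yaw 0.235 -> 0.235 MOVE [0.1511 0.0365 0.0063] [ 0.002 -0.004 -0.   ] q7 -1.18
```

Request:
carry_out --moves "0.02 0.005 0 0 0 0;0.06 0.014 0 0 0 0;0.1 0.024 0 0 0 0;0.135 0.033 0 0 0 0;0.151 0.0365 0 0 -0.003 0;0.151 0.0365 0 0 -0.003 0;0.151 0.0365 0 0 -0.003 0"

```text
time: 15.95
position: [0.6166, -0.1609, 0.0502]
ee_rot: [3.119, 0.369, -0.002]
ft_force: [0.2, -0.6, -1.7]
opening: 0.0573
```

Run:
```python
from h import *
s,p,r=pose(); c=cam("wrist"); im=read_camera("wrist"); z=p[2]+.0309+.018
go(.6185,-.161,-.01)
k=im.copy(); t=np.linspace(0,2*np.pi,60)
def ring(x,y,zz,R_,col): cv2.polylines(k,[pix("wrist",np.c_[x+R_*np.cos(t),y+R_*np.sin(t),0*t+zz],c).astype(np.int32)],True,col,1)
ring(p[0],p[1],z,.029,(255,0,0)); ring(p[0],p[1],z,.018,(255,0,0)); ring(.6185,-.161,.034,.007,(0,0,255)); ring(.6185,-.161,.012,.031,(0,0,255))
cv2.imwrite("pics/w5.png",k)
```

```text
t16.00 yaw 0.235 -> 0.235 MOVE [0.0018 0.0003 0.0606] [0.002 0.001 0.   ] q7 -1.25
```

View pics/w5.png

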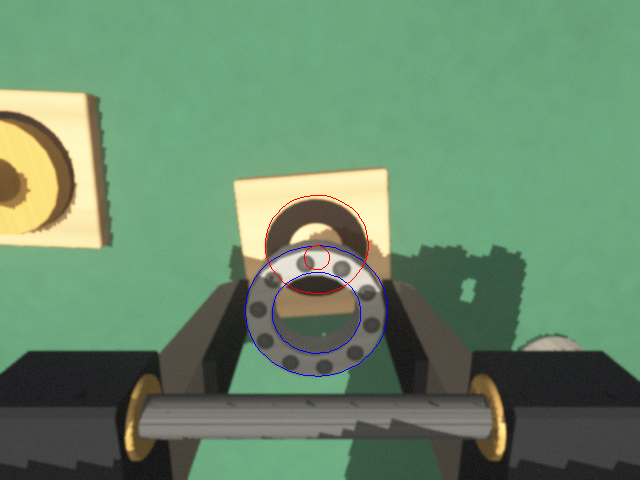

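The overlays match: the held bearing on the blue rings at (316,312), and the outline on the red ring at (317,245). I'll lower it.

Request:
carry_out --moves "0.002 0 0 0 0 0;0.002 0 0.02 0 0 0;0.002 0 0.04 0 0 0;0.002 0 0.055 0 0 0;0.002 0 0.063 0 0 0;0.002 0 0.0665 0 0 0;0.002 0 0.068 0 0 0;0.002 0 0.068 0 0 0"

```text
time: 17.0
position: [0.619, -0.1608, -0.017]
ee_rot: [3.118, 0.368, -0.0]
ft_force: [-1.6, 1.1, -2.9]
opening: 0.0573
```

Request:
carry_out --moves "0 0 0.001 0 0 0;0 0 0.0015 0 0 0;0 0 0.0015 0 0 0"

```text
time: 17.38
position: [0.6191, -0.1608, -0.0184]
ee_rot: [3.118, 0.368, -0.0]
ft_force: [-0.1, -0.1, -2.0]
opening: 0.0576
```

Request:
carry_out --moves "0 0 0.0005 0 0 0;0 0 0.0008 0 0 0;0 0 0.0008 0 0 0"

```text
time: 17.75
position: [0.6191, -0.1608, -0.0188]
ee_rot: [3.118, 0.368, -0.0]
ft_force: [-0.9, 0.0, 2.4]
opening: 0.0571
```

Request:
carry_out --moves "0 0 0 0 0 0;0 0 0 0 0 0;0 0 0 0 0 0;0 0 -0.03 0 0 0;0 0 -0.07 0 0 0;0 0 -0.11 0 0 0;0 0 -0.11 0 0 0" --fingers 0.85

```text
time: 18.62
position: [0.6219, -0.1611, 0.095]
ee_rot: [3.115, 0.368, 0.011]
ft_force: [1.0, 0.3, -0.4]
opening: 0.0782
```

Run:
```python
from h import *
print(sense()["ft_force"]);go(.457,-.008,.09)
```

```text
[ 1.0176587   0.29579782 -0.42352623]
t18.62 yaw 0.235 -> 0.235 MOVE [-0.1247 -0.1874  0.0032] [ 0.005 -0.006 -0.   ] q7 -1.24
```

Next, over to the plug.

Request:
carry_out --moves "-0.02 -0.03 0 0 0 0;-0.05 -0.075 0 0 0 0;-0.08 -0.12 0 0 0 0;-0.11 -0.165 0 0 0 0;-0.125 -0.187 0 0.004 -0.006 0;-0.125 -0.187 0 0.004 -0.006 0;-0.125 -0.187 0 0.004 -0.006 0"

```text
time: 19.5
position: [0.4575, -0.0091, 0.093]
ee_rot: [3.119, 0.367, 0.001]
ft_force: [1.5, 0.0, 0.0]
opening: 0.0781
```

Run:
```python
from h import *
s,p,r=pose(); c=cam("wrist"); im=read_camera("wrist")
d=masks_of("wrist","plug")[0]; m=d["mask"].astype(np.uint8)*255
P=rect(m,"wrist",.457,-.008,.02,.05,.00025,c)>127; I=rect(im,"wrist",.457,-.008,.02,.05,.00025,c)
x,y,a=hexang(P); print(d["score"],P.sum()*.00025**2*1e6,"mm2", .457-.05+x*.00025,-.008-.05+y*.00025,"ang",a)
rr=cv2.minAreaRect(np.argwhere(P)[:,::-1].astype(np.float32));print(np.array(rr[1])*.25,rr[2])
for i in range(6):
    t=a+i*np.pi/3+np.pi/6; cv2.circle(I,(int(x+106*np.cos(t)),int(y+106*np.sin(t))),4,(0,0,255),-1)
cv2.imwrite("pics/w6.png",I); print("yaw",yaw())
for k in range(6): print("cand",round((a+k*np.pi/3+np.pi/2+np.pi/2)%np.pi-np.pi/2,3),end=" ")
```

```text
0.71 1992.5625 mm2 0.45783836355956814 -0.006853079380164204 ang 0.37117412630670665
[46.98724747 55.43717194] 81.8698959350586
yaw 0.23342837251718807
cand -1.2 cand -0.152 cand 0.895 cand -1.2 cand -0.152 cand 0.895
```

View pics/w6.png

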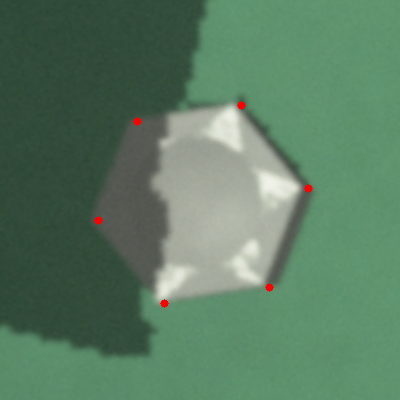

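The fitted hexagon corners match the plug, so its flats are at about 0.37 rad. Gripping across the upper and lower flats needs tool yaw -0.15.

Run:
```python
from h import *
go(.4573,-.007,-.025,-.15)
```

```text
t19.60 yaw 0.233 -> -0.15 MOVE [ 0.0002 -0.0025  0.1179] [ 0.001 -0.001  0.383] q7 -1.49
```

Request:
carry_out --moves "0 -0.0025 0 0 0 0.13;0 -0.0025 0.01 0 0 0.26;0 -0.0025 0.03 0 0 0.383;0 -0.0025 0.06 0 0 0.383;0 -0.0025 0.09 0 0 0.383;0 -0.0025 0.11 0 0 0.383;0 -0.0025 0.118 0 0 0.383;0 -0.0025 0.122 0 0 0.383;0 -0.0025 0.123 0 0 0.383;0 -0.0025 0.123 0 0 0.383"

```text
time: 20.85
position: [0.4576, -0.0071, -0.0295]
ee_rot: [3.132, -0.235, 0.003]
ft_force: [-1.0, 0.3, 0.0]
opening: 0.078
```

Request:
carry_out --moves "0 0 0 0 0 0;0 0 0 0 0 0;0 0 0 0 0 0;0 0 0 0 0 0;0 0 0 0 0 0" --fingers 0

```text
time: 21.48
position: [0.4577, -0.0073, -0.0294]
ee_rot: [3.131, -0.235, 0.003]
ft_force: [-0.2, -0.8, 2.8]
opening: 0.0457
```

Request:
carry_out --moves "0 0 -0.01 0 0 0;0 0 -0.03 0 0 0;0 0 -0.06 0 0 0;0 0 -0.08 0 0 0;0 0 -0.08 0 0 0"

```text
time: 22.1
position: [0.4586, -0.0071, 0.052]
ee_rot: [3.132, -0.235, 0.008]
ft_force: [0.0, 0.2, -2.9]
opening: 0.0457
```

Run:
```python
from h import *
go(.6215,.182,.045,-.11)
```

```text
t22.10 yaw -0.15 -> -0.11 MOVE [ 0.1328 -0.2113  0.0075] [ 0.001 -0.005 -0.04 ] q7 -1.88
```

Request:
carry_out --moves "0.015 -0.024 0 0 0 -0.04;0.043 -0.068 0 0 0 -0.04;0.071 -0.113 0 0 0 -0.04;0.1 -0.158 0 0 0 -0.04;0.124 -0.197 0 0 -0.004 -0.04;0.133 -0.211 0 0 -0.004 -0.04;0.133 -0.211 0 0 -0.004 -0.04;0.133 -0.211 0 0 -0.004 -0.04"

```text
time: 23.1
position: [0.6202, 0.1795, 0.0516]
ee_rot: [3.134, -0.175, -0.002]
ft_force: [-0.3, -0.5, -3.1]
opening: 0.0459
```

Run:
```python
from h import *
s,p,r=pose(); c=cam("wrist"); im=read_camera("wrist"); z=p[2]+.0294+.020
go(.6215,.182,-.0155,-.11)
k=im.copy()
def hexa(x,y,zz,a,f,col):
    t=a+np.pi/6+np.arange(6)*np.pi/3; R_=f/2/np.cos(np.pi/6)
    cv2.polylines(k,[pix("wrist",np.c_[x+R_*np.cos(t),y+R_*np.sin(t),0*t+zz],c).astype(np.int32)],True,col,1)
hexa(p[0]-.0003,p[1],z,yaw()+np.pi/2,.046,(255,0,0)); hexa(.6215,.182,.012,.41,.05,(0,0,255))
cv2.imwrite("pics/w7.png",k)
```

```text
t23.15 yaw -0.112 -> -0.11 MOVE [ 0.0007 -0.0027  0.0675] [ 0.003  0.    -0.002] q7 -2.13
```

View pics/w7.png

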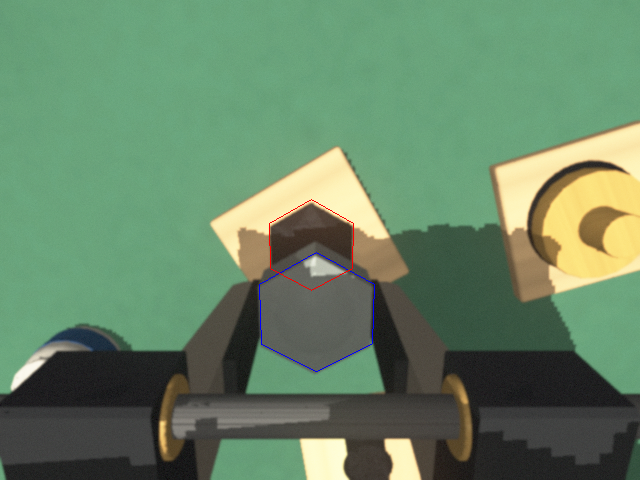

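The held plug matches the blue hexagon and the outline matches the red one at (311,245), to within about 1 mm, with angles aligned. I'll lower it.

Request:
carry_out --moves "0.0005 -0.0025 0 0 0 0;0.0005 -0.0025 0.02 0 0 0;0.0005 -0.0025 0.04 0 0 0;0.0005 -0.0025 0.055 0 0 0;0.0005 -0.0025 0.063 0 0 0;0.0005 -0.0025 0.066 0 0 0;0.0005 -0.0025 0.067 0 0 0;0.0005 -0.0025 0.067 0 0 0"

```text
time: 24.15
position: [0.6217, 0.1819, -0.0145]
ee_rot: [3.135, -0.175, 0.001]
ft_force: [-0.1, 0.0, -2.1]
opening: 0.0458
```

Request:
carry_out --moves "0 0 0.001 0 0 0;0 0 0.0018 0 0 0;0 0 0.0018 0 0 0"

```text
time: 24.52
position: [0.6217, 0.1819, -0.0162]
ee_rot: [3.135, -0.175, 0.001]
ft_force: [-0.1, -0.4, -3.2]
opening: 0.0457
```

Request:
carry_out --moves "0 0 0.0007 0 0 0;0 0 0.0013 0 0 0;0 0 0.0013 0 0 0"

```text
time: 24.9
position: [0.6218, 0.1819, -0.0173]
ee_rot: [3.134, -0.175, 0.001]
ft_force: [-0.6, -0.7, 0.3]
opening: 0.0457
```

Request:
carry_out --moves "0 0 0 0 0 0;0 0 0 0 0 0;0 0 0 0 0 0;0 0 -0.03 0 0 0;0 0 -0.07 0 0 0;0 0 -0.11 0 0 0;0 0 -0.12 0 0 0;0 0 -0.12 0 0 0" --fingers 0.7

```text
time: 25.9
position: [0.6218, 0.1821, 0.1029]
ee_rot: [3.135, -0.175, 0.002]
ft_force: [-0.4, -0.2, -0.3]
opening: 0.0647
```

Run:
```python
from h import *
print(sense()["ft_force"]);go(.391,.352,.1,-.07)
```

```text
[-0.38929445 -0.16637077 -0.33575269]
t25.90 yaw -0.112 -> -0.07 MOVE [-0.2483 -0.1431  0.0022] [ 0.002 -0.001 -0.042] q7 -2.12
```

Now to the flange.

Request:
carry_out --moves "-0.03 -0.017 0 0 0 0;-0.08 -0.046 0 0 0 0;-0.13 -0.075 0 0 0 -0.042;-0.18 -0.104 0 0 0 -0.042;-0.22 -0.127 0 0 0 -0.042;-0.248 -0.143 0 0 0 -0.042;-0.248 -0.143 0 0 0 -0.042;-0.248 -0.143 0 0 0 -0.042"

```text
time: 26.9
position: [0.3916, 0.3507, 0.1012]
ee_rot: [3.136, -0.111, 0.0]
ft_force: [-0.4, -0.6, -0.5]
opening: 0.0644
```

Run:
```python
from h import *
s,p,r=pose(); c=cam("wrist"); im=read_camera("wrist")
d=masks_of("wrist","gland")[0]; m=d["mask"].astype(np.uint8)*255
I=rect(im,"wrist",.391,.352,.01,.07,.00035,c); M=rect(m,"wrist",.391,.352,.01,.07,.00035,c)>127
v,u=np.nonzero(M); C=np.cov(u,v); print(p,d["score"],"pca",.5*np.arctan2(2*C[0,1],C[0,0]-C[1,1]),"mean",.321+u.mean()*.00035,.282+v.mean()*.00035)
print([(np.round(d["point"],4).tolist(),round(d["score"],2)) for d in spot_point("wrist","gland")][:2],"yaw",yaw(),"q7",s["q"][6])
I[:,0:1]=0; cv2.imwrite("pics/w8.png",np.hstack([I,rect(im,"wrist",.391,.352,.03,.07,.00035,c)]))
```

```text
[0.3916286  0.35074403 0.10115233] 0.85 pca -0.05356912220959455 mean 0.3910864957088202 0.3512930332954193
[] yaw -0.07209805066120521 q7 -2.570988346612131
```

View pics/w8.png

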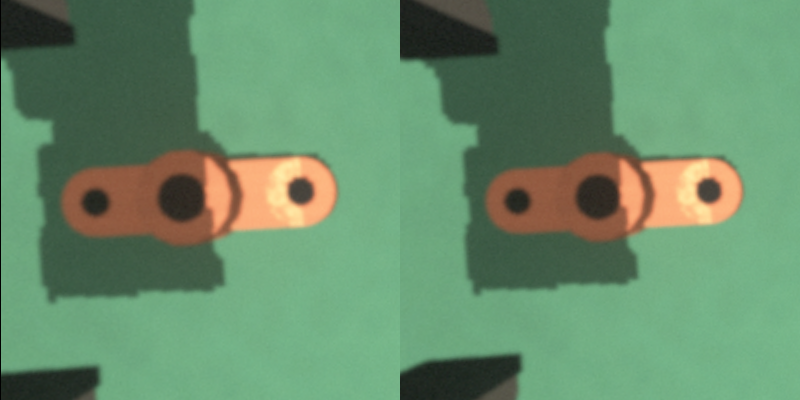

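The bolt holes at (95,202) and (300,190) put the flange centre at (0.390,0.3505), angle -0.058. I'll go down and grip.

Request:
carry_out --moves "-0.0015 0 0.02 0 0 -0.012;-0.0015 0 0.06 0 0 -0.012;-0.0015 0 0.095 0 0 -0.012;-0.0015 0 0.118 0 0 -0.012;-0.0015 0 0.127 0 0 -0.012;-0.0015 0 0.13 0 0 -0.012;-0.0015 0 0.131 0 0 -0.012;-0.0015 0 0.131 0 0 -0.012"

```text
time: 28.05
position: [0.3915, 0.3508, -0.0285]
ee_rot: [3.138, -0.095, 0.003]
ft_force: [-0.1, -0.1, 0.3]
opening: 0.0645
```

Request:
carry_out --moves "0 0 0 0 0 0;0 0 0 0 0 0;0 0 0 0 0 0;0 0 0 0 0 0;0 0 0 0 0 0" --fingers 0

```text
time: 28.68
position: [0.3914, 0.3506, -0.0285]
ee_rot: [3.138, -0.095, 0.003]
ft_force: [-0.4, -0.6, 3.3]
opening: 0.0312
```

Request:
carry_out --moves "0 0 -0.01 0 0 0;0 0 -0.03 0 0 0;0 0 -0.06 0 0 0;0 0 -0.08 0 0 0;0 0 -0.08 0 0 0"

```text
time: 29.3
position: [0.3922, 0.3516, 0.053]
ee_rot: [-3.14, 0.095, -0.007]
ft_force: [0.2, 0.8, -3.3]
opening: 0.0312
```

Run:
```python
from h import *
go(.457,.161,.045,.02)
```

```text
t29.30 yaw -0.06 -> 0.02 MOVE [0.0762 0.1864 0.0083] [ 0.    -0.004 -0.08 ] q7 -2.59
```

Request:
carry_out --moves "0.012 0.03 0 0 0 -0.03;0.03 0.074 0 0 0 -0.08;0.05 0.122 0 0 0 -0.08;0.068 0.166 0 0 0 -0.08;0.077 0.186 0 0 0 -0.08;0.077 0.186 0 0 0 -0.08;0.077 0.186 0 0 0 -0.08"

```text
time: 30.18
position: [0.457, 0.1623, 0.0528]
ee_rot: [-3.141, -0.033, -0.005]
ft_force: [-0.1, -0.1, -4.1]
opening: 0.0316
```

Run:
```python
from h import *
s,p,r=pose(); c=cam("wrist"); im=read_camera("wrist"); z=p[2]+.0285+.010
go(.4575,.161,-.0145,.02)
k=im.copy(); t=np.linspace(-np.pi/2,np.pi/2,20)
def bar(x,y,zz,a,L,W,col):
    h=L/2-W/2; q=np.r_[np.c_[h+W/2*np.cos(t),W/2*np.sin(t)],np.c_[-h-W/2*np.cos(t),-W/2*np.sin(t)]]@np.array([[np.cos(a),np.sin(a)],[-np.sin(a),np.cos(a)]])
    cv2.polylines(k,[pix("wrist",np.c_[x+q[:,0],y+q[:,1],0*q[:,0]+zz],c).astype(np.int32)],True,col,1)
bar(p[0]-.001,p[1],z,yaw(),.096,.024,(255,0,0)); bar(.457,.161,.012,.02,.1,.028,(0,0,255))
cv2.imwrite("pics/w9.png",k)
```

```text
t30.23 yaw 0.022 -> 0.02 MOVE [0.0003 0.0017 0.0674] [-0.    -0.003  0.002] q7 -2.11
```

View pics/w9.png

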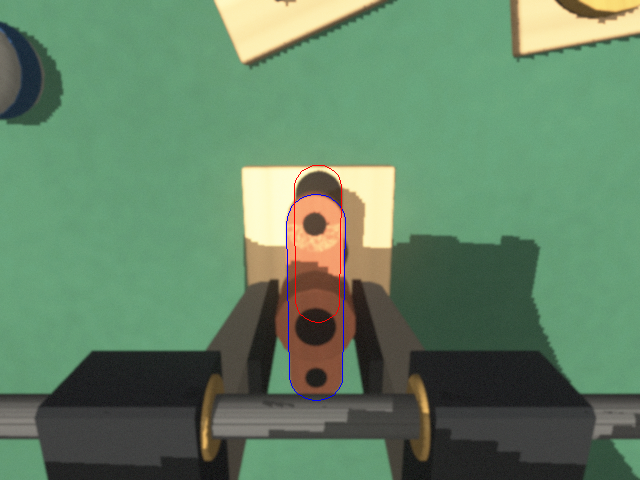

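The held flange matches the blue outline. The board's black end is at row 171 where my overlay has 165, so its centre is about 3 mm nearer; I'll take x = 0.4545. Now I'll lower it.

Request:
carry_out --moves "-0.0015 0.0015 0 0 0 0;-0.0015 0.0015 0.02 0 0 0;-0.0015 0.0015 0.04 0 0 0;-0.0015 0.0015 0.055 0 0 0;-0.0015 0.0015 0.063 0 0 0;-0.0015 0.0015 0.066 0 0 0;-0.0015 0.0015 0.068 0 0 0;-0.0015 0.0015 0.068 0 0 0"

```text
time: 31.22
position: [0.456, 0.1612, -0.0148]
ee_rot: [-3.141, -0.034, -0.006]
ft_force: [0.3, -0.6, -3.1]
opening: 0.0315
```

Request:
carry_out --moves "0 0 0.001 0 0 0;0 0 0.0018 0 0 0;0 0 0.0018 0 0 0"

```text
time: 31.6
position: [0.4563, 0.1613, -0.0164]
ee_rot: [-3.141, -0.034, -0.007]
ft_force: [0.6, 0.0, -1.8]
opening: 0.0314
```

Request:
carry_out --moves "0 0 0.0006 0 0 0;0 0 0.0006 0 0 0;0 0 0.0006 0 0 0" --fingers 0.6

```text
time: 31.98
position: [0.4565, 0.1614, -0.0169]
ee_rot: [-3.141, -0.034, -0.008]
ft_force: [-0.1, -0.1, 0.4]
opening: 0.0553
```

Request:
carry_out --moves "0 0 -0.02 0 0 0;0 0 -0.06 0 0 0;0 0 -0.1 0 0 0;0 0 -0.14 0 0 0;-0.03 -0.05 -0.16 0 0 0;-0.06 -0.1 -0.16 0 0 0;-0.09 -0.15 -0.16 0 0 0;-0.12 -0.2 -0.16 0 0 0;-0.15 -0.25 -0.16 0 0 0;-0.15 -0.25 -0.16 0 0 0;-0.15 -0.25 -0.16 0 0 0"

```text
time: 33.35
position: [0.3005, 0.4073, 0.1423]
ee_rot: [3.141, 0.034, 0.008]
ft_force: [0.1, -0.1, -0.3]
opening: 0.0551
```

Run:
```python
from h import *
print(pose()[1]); im=read_camera("top")
for t in "cap bearing plug gland tin jar".split():
    print(t,[(np.round(d["point"],3).tolist(),round(d["score"],2)) for d in spot_point("top",t)][:3])
tiles=[rect(im,"top",x,y,z,.07,.0005) for x,y,z in((.622,.018,.012),(.618,-.161,.012),(.622,.182,.012),(.455,.161,.012))]
k=np.vstack([np.hstack(tiles[:2]),np.hstack(tiles[2:])]); s=read_camera("scene")[170:360,210:490]
cv2.imwrite("pics/fin.png",np.hstack([k,cv2.resize(s,(240,163)).copy() if 0 else np.zeros((560,0,3),np.uint8)]))
cv2.imwrite("pics/fin2.png",cv2.resize(s,None,fx=2.8,fy=2.8,interpolation=cv2.INTER_CUBIC))
```

```text
[0.3005147  0.40727496 0.14232234]
cap [([0.31, -0.233, -0.002], 0.89), ([0.411, -0.451, -0.003], 0.82), ([0.287, -0.338, 0.001], 0.79)]
bearing [([0.615, -0.154, 0.014], 0.74)]
plug [([0.622, 0.184, 0.011], 0.6), ([0.572, -0.333, 0.001], 0.31)]
gland [([0.456, 0.162, 0.012], 0.57)]
tin [([0.552, 0.345, 0.002], 0.84)]
jar [([0.616, 0.181, 0.003], 0.66), ([0.572, -0.333, 0.001], 0.55)]
```

View pics/fin.png

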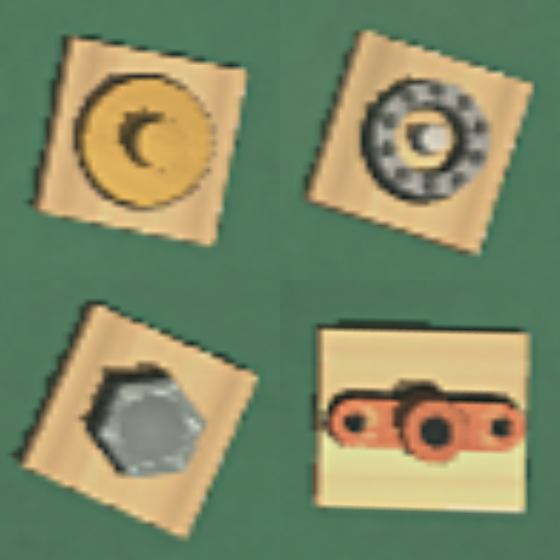

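View pics/fin2.png

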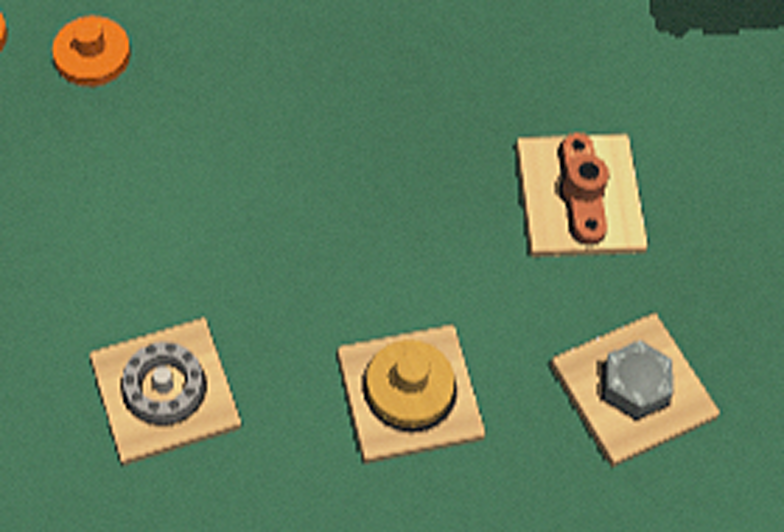

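Both fixed views show all four parts flat and centred on their boards: cap at (145,140), bearing around the post at (425,138), plug at (148,425), and flange aligned at (427,425). The tin and jar have not moved. I'll hand in.

```bash
python3 -c "
from rig import *
print(sense()['qvel'].__repr__()); print(sign_off())"
```

```text
array([-0.00619978,  0.00061747, -0.00232481, -0.00072257,  0.00047974,
       -0.00072685,  0.00068627])
the job is handed in; nothing more can be done
None
```

I placed all four parts on their matching boards and handed the job in at about 33 s of the 90 s allowed. `sign_off` reports no verdict.

**What went wrong:** The first grip on the cap closed on nothing. The real fingertips sit about 37 mm higher than the reported TCP. I worked this out from the wrist and scene cameras, allowed for it on every later grip, and set each part down in 1–2 mm steps while watching the force.

**Last checks:**
- **Parts:** The top and scene views show each part flat on its own board, the bearing around the post. The plug and flange are turned to their outlines, the flange about 0.01 rad off its board.
- **Position agreement:** The network positions for the bearing, plug and flange are within 7 mm of the board centres I measured.
- **Bystanders:** The tin and jar read within 5 mm of where they started. The arm is clear of everything.

**Checks that disagreed:**
- The network's top three hits for the cap in the final picture were all orange look-alikes, so I judged the cap by eye there.
- The flange board's centre came out about 3 mm different between the top and wrist cameras. I placed the flange by the wrist estimate.

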